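Sound the well of a plaster mould with the bench depth gauge and lock the reading

ROBOT

A 6-joint arm with a two-finger parallel gripper is mounted at the origin on a cart in front of the work surface, level with it; the furniture and walls round the work are solid. World frame = base frame: x ahead of the robot, y to its left, z up, the work surface at z = 0. Lengths are in mm, angles in rad, forces in N, time in s.
With the tool pointing down it reaches from about 275 to 1000 mm from the base axis. Payload 8.4 kg.
Tool frame: the origin (TCP) lies on the centre line of the jaws, within the pads' length; the fingertips stand 17 mm ahead of it and the grasp point (between the pads) lies 2 mm behind it; z points along the fingers, y is the line along which they close (so a half turn about z gives the same grasp; the last joint's range is limited). The gripper opens to 85 mm and grips with 20 to 120 N. Pads are 22 mm wide; open, the fingers measure 114 mm over their backs; the gripper's body (76 mm by 85 mm) begins 54 mm behind the grasp point. The pads swing forward as they close: fully open they stand 13 mm farther back than shut.
Start: joints at [1.263, 0.353, 1.633, -0, 1.155, -0.002], TCP at [188.159, 596.007, 248.281] pointing down, gripper open.
Joint ranges: [-2.63, 2.63], [-0.92, 2.1], [0.06, 2.66], [-1.3, 4.44], [0, 2.69], [-3.02, 3.02]. Speed limits (rad/s): [2.22, 2.22, 2.79, 3.14, 3.14, 3.14].

INTERFACE

Orientations are given as [roll, pitch, yaw] about the fixed x, y, z axes, in that order (R = Rz(yaw) Ry(pitch) Rx(roll)).
In Python, from rig import r, eyes gives the robot as it stands. The module is installed in compiled form; this text tells all that it offers.
- The arm moves only by the shell command python3 -m inch 'ROWS' [FORCE]. ROWS is JSON, a list of rows, each a list of 7 numbers: the shift along the tool's x, y, z in m, then the turn, a rotation vector about the tool's x, y, z in degrees, then the closure, from -1 (fully open) to 1 (shut). In form: [[x, y, z, rx, ry, rz, gripper], ...]. A call has 1 to 8 rows; each row shifts and turns the commanded pose from where the row before left it, along the tool's axes as they then stand; what a row does not reach is not made up. A row lasts 1/10 s, in which the tool goes at most 50 mm and 8.59 degrees, less where a joint would pass 70% of its speed; a pose out of reach is approached as far as the arm can. A call with a gripper value outside its range is refused whole. The fingers move at their own pace and stop on an object; FORCE is the grip in N (left out, the last holds). Time passes only in rows, so rows that do not move let the fingers close. It gives the time, the measured TCP pose, the force, the opening and the grip force at its end, in the units of the state.
- r.sense(): the state, without advancing time (a new reading comes with each control period).
- eyes.grab_frame(name): name is "scene" or "side" or "wrist"; returns a dict with "img" (400x640x3 uint8, blue, green, red), "fx", "fy", "cx", "cy" (pixels), "R" (3x3) and "t" (3): a world point X has camera coordinates R X + t; the wrist camera has in their place "hand_eye" (4x4, takes a point from camera to tool coordinates, whose origin is the TCP and whose axes are the flange's). Camera axes: x right, y down, z forward; pixel columns grow to the right and rows downward; lengths in mm; the calibration is good to about 2 mm. A picture is of the moment at which its call begins: read the wrist's pose just before it. There is no depth.
- r.sign_off(): hands the job in; it is judged then, once.
The state is a dict: "clock": time; "qpos": joint angles; "qvel": joint speeds; "joint_efforts": joint torques, N m; "eef_pos": TCP position; "tcp_rot": TCP orientation; "contact_force": force on the tool from outside, world axes, zero at the start; "wrist_torque": the same for the moment, N m; "opening": opening from 0.0 (shut) to 1.0 (fully open); "grasp_force": force on a finger pad.
Only numpy, scipy, OpenCV 4.12 (cv2) and the standard library are available. Lean on these libraries where they do the work, as an engineer would, in place of code of your own. Each camera call takes 0.05 s, during which the arm holds its last target. There are 200 camera calls.

TASK

Measure the depth of the plaster mould's well: slide the mould along the table fully home into the corner of the depth gauge's fence, against both its back and its side. Then press the gauge's rod down gently until you feel its tip rest on the bottom of the well, and turn the lock collar clockwise to its locked mark so that the rod stays there, touching the bottom. Let go of everything.

Things in the scene. Friction and masses are not known exactly. Their poses are not given: they have to be found in the camera images.
- gauge: Bench depth gauge, fixed to the table: grey foot, steel corner fence, column, and an arm whose head carries an upright sliding rod. Origin: on the table exactly below the rod's axis; x points level to the column (away from the robot), y left, z up. Arm and head (38 mm wide, a 70 mm round index plate on top) hang between z = 90 and 124 mm; the foot and column lie behind the back fence
- corner (a point): Inner corner of the gauge's steel fence at table height, at (80, 32, 0) mm in the gauge's frame. The back fence's face is the gauge's plane x = +80 mm (y from -67 to +43 mm), the side fence's face the plane y = +32 mm (14 mm thick, x from -16 to +94 mm); both are 34 mm high
- mould: Loose plaster block mould in two banded halves, 0.57 to 0.8 kg, 190 mm long (its x), 64 mm wide (y), 70 mm high. Origin: centre of its underside; x points to its far end. It slides under less than 10 N unless pressed down. Home, its axes are parallel to the gauge's and its centre is at (-15, 0) mm in the gauge's frame. To slide it, hold it across its width 80 mm from its centre at the robot's end
- rod: The gauge's upright steel rod, 12 mm thick, round tip; slides straight down up to 80 mm and stays where it is left. Origin: on its axis, 87 mm below the tip, so at table height with the rod fully up. Pushing it down against its felt gland takes 2 to 4 N
- rod_top (a point): Centre of the top of the rod's black round press knob (32 mm wide, 20 mm high); press here. 242 mm above the table with the rod fully up
- rod_tip (a point): Lower end of the rod's tip, 155 mm below rod_top. 87 mm above the table with the rod fully up; it starts at most 10 mm lower, clear of the mould's top
- collar (a joint): Angle of the dark captive lock collar round the rod, on top of the head, in rad: 0 at the open mark, 1.30 at the locked mark (three lines on the index plate), stop at 1.42; grows clockwise seen from above. At angle a its lever points -(1.22 + a) rad from the gauge's x. Turning takes about 0.25 N m, up to 0.45 from 1.1 on, where its cam clamps the rod; it stays where it is left
- collar_grip (a point): Middle of the upright black handle at the end of the collar's lever: a round pin 20 mm thick, 70 mm from the rod's axis, centre 168 mm, lower end 150 mm and top 187 mm above the table
- well (a point): Centre of the mouth of the mould's round well, in the mould's top, 15 mm beyond its middle. The well is 36 mm wide, open upward; its flat bottom lies 25 to 57 mm below the mouth, different each time: find it by touch. With the mould home this point lies on the rod's axis
There are look-alikes about, which are no part of the job. Of the things that look like the mould, take the one that is nearest to the robot's base at the start.

How it is judged (in metres and radians):
On the way, in this order (a step that is already met when the one before it is completed fails the run):
1. the mould is home in the corner of the fence (x of well in the frame of gauge between -0.005 and 0.005 m and y of well in the frame of gauge between -0.005 and 0.005 m and angle between the x axis of mould and the x axis of gauge, either way round below 0.06 rad), for 0.2 s.
2. the rod's tip rests on the bottom of the well, the collar not yet locked (contact force between rod and mould above 0.4 N and z of rod_tip in the frame of mould below 0.055 m and value of joint collar below 1 rad), for 0.2 s.
3. the collar is at its locked mark with the tip still on the bottom (value of joint collar above 1.2 rad and contact force between rod and mould above 0.3 N), for 0.2 s.
At the end, for the whole second after the job is handed in: The mould stands still, home in the corner of the fence (within 6 mm in both directions and 0.06 rad), the rod's tip rests in its well touching the bottom (contact force over 0.3 N), and the collar is turned to its locked mark (1.2 rad or more) (all of step 3 and x of well in the frame of gauge between -0.006 and 0.006 m and y of well in the frame of gauge between -0.006 and 0.006 m and angle between the x axis of mould and the x axis of gauge, either way round below 0.06 rad and z of rod_tip in the frame of mould below 0.055 m and linear speed of mould below 0.01 m/s and linear speed of rod below 0.005 m/s).
It fails at once if the rod is pressed on the plaster with more than 25 N, which would bruise it (contact force between rod and mould above 25 N).
It also fails if it takes over 67 s, if anything falls off the work surface, if the arm or the gripper's body presses on something with over 40 N, if the wrist force passes 120 N, or if a joint passes its speed limit or range.

## Working session

There is one attempt and no reset: what is moved stays moved. The work goes in short steps, Python scripts to look and compute and a shell command to move; the robot and the scene stay as the last step left them, time stands still between calls to the robot, and variables do not carry over. Pictures are saved under pics/ and viewed, at most 10 in all, crops included, and the job is handed in when it is done.

```bash
mkdir -p pics
cat > h.py <<'E'
import numpy as np, cv2, json
from rig import r, eyes
from scipy.spatial.transform import Rotation as Ro
def cam(n):
    s=r.sense(); f=eyes.grab_frame(n)
    if 'R' in f: R=np.array(f['R']); t=np.array(f['t']).ravel()
    else:
        H=np.array(f['hand_eye']); T=np.eye(4); T[:3,:3]=Ro.from_euler('xyz',s['tcp_rot']).as_matrix(); T[:3,3]=s['eef_pos']
        M=np.linalg.inv(T@H); R=M[:3,:3]; t=M[:3,3]
    f['R']=R; f['t']=t; return f
def onz(f,u,v,z):
    d=f['R'].T@np.array([(u-f['cx'])/f['fx'],(v-f['cy'])/f['fy'],1]); c=-f['R'].T@f['t']
    return c+d*(z-c[2])/d[2]
def proj(f,X):
    p=f['R']@np.array(X,float)+f['t']; return np.array([f['fx']*p[0]/p[2]+f['cx'],f['fy']*p[1]/p[2]+f['cy']])
E
python3 - <<'E'
from h import *
s=r.sense(); print(s)
import pickle
for n in ('scene','side','wrist'):
    f=cam(n); cv2.imwrite(f'pics/{n}0.png',f['img']); pickle.dump(f,open(n+'0.pkl','wb')); print(n,f['fx'],f['cx'],f['cy'],-f['R'].T@f['t'])
E
```

```text
{'clock': 0.0, 'qpos': array([ 1.26258179e+00,  3.53667060e-01,  1.63414812e+00,  1.90525995e-05,
        1.15518022e+00, -2.44600698e-03]), 'qvel': array([ 5.10080081e-05, -6.09159005e-04, -1.58976296e-03,  1.31610279e-04,
       -5.13209821e-04,  1.12054823e-03]), 'joint_efforts': array([-3.82243685e-03, -6.05241537e+01, -3.42068052e+01, -1.21925900e-04,
        9.15923476e-03, -2.35749093e-05]), 'eef_pos': array([188.02529063, 595.5693316 , 247.54386009]), 'tcp_rot': array([-3.14018994e+00, -2.08508947e-05,  2.83581640e+00]), 'contact_force': array([0.17687688, 0.32094101, 0.34712357]), 'wrist_torque': array([ 0.04050577, -0.03039526, -0.00153189]), 'grasp_force': 0.0, 'opening': 1.0011749329462212}
scene 415.2406767951453 313.7795358544404 199.21138363921906 [   95.12826018 -1095.11178736   847.78758365]
side 361.8679105898467 317.22118472471567 198.30463055485134 [368.54597523 228.92907107 744.73967234]
wrist 327.5540471613358 319.91590840738775 196.1085240551246 [124.14024082 616.10101765 374.51116175]
```

View pics/scene0.png

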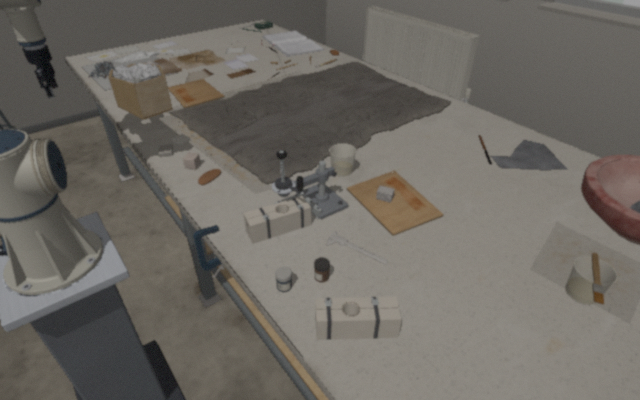

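View pics/side0.png

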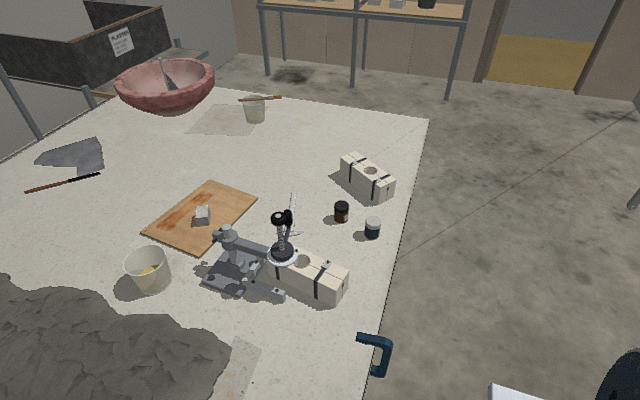

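The scene view shows mould A at (278,217) next to the gauge (rod knob at (281,154)) and a look-alike at (357,317). The side view shows mould A at about (310,275), the knob at (279,217), and the look-alike at (367,177). Next I'll zoom in on the gauge.

Run:
```python
from h import *
import pickle
S=pickle.load(open('side0.pkl','rb'));C=pickle.load(open('scene0.pkl','rb'))
a=cv2.resize(S['img'][190:320,190:370],None,fx=4.4,fy=4.4,interpolation=cv2.INTER_CUBIC); cv2.imwrite('pics/sideA.png',a)
b=cv2.resize(C['img'][140:250,230:360],None,fx=5.4,fy=5.4,interpolation=cv2.INTER_CUBIC); cv2.imwrite('pics/sceneA.png',b)
for n,f,u,v,z in [('A side',S,310,262,70),('A scene',C,280,210,70),('B side',S,371,171,70),('B scene',C,352,309,70),('knob s',S,279,217,237),('knob c',C,281,154,237)]: print(n,onz(f,u,v,z).round())
```

```text
A side [ 569. -270.   70.]
A scene [ 582. -270.   70.]
B side [ 514. -661.   70.]
B scene [ 518. -668.   70.]
knob s [ 618. -233.  237.]
knob c [ 615. -240.  237.]
```

View pics/sideA.png

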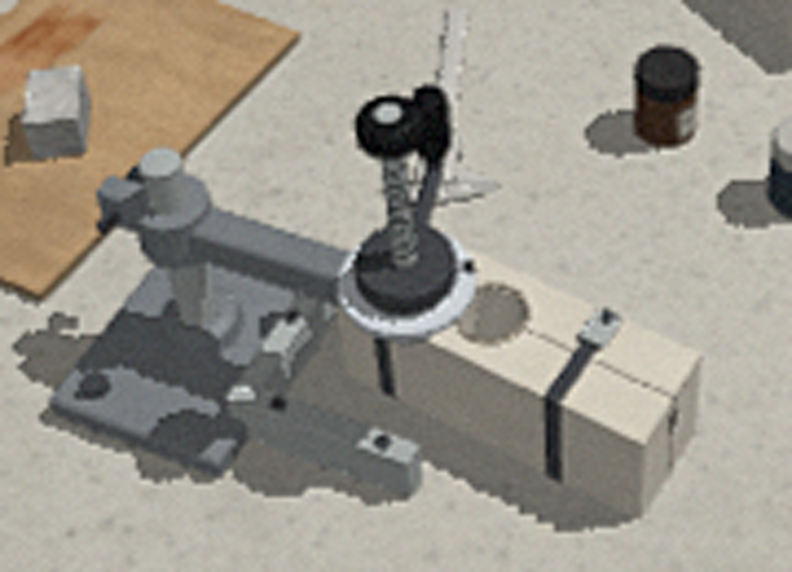

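View pics/sceneA.png

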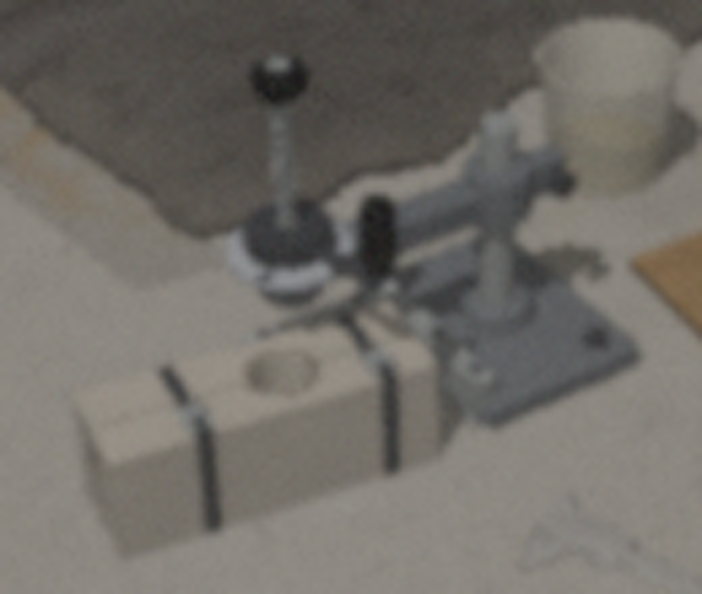

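Side crop: the well at (492,312), mould near-end corners at (702,357) and (640,442), knob at (387,113), and the mould sits back toward the robot from the rod. Scene crop: well (282,372), corners (78,405), (125,465) and (432,345).

Run:
```python
from h import *
import pickle
S=pickle.load(open('side0.pkl','rb'));C=pickle.load(open('scene0.pkl','rb'))
s=lambda u,v,z:onz(S,190+u/4.4,190+v/4.4,z); c=lambda u,v,z:onz(C,230+u/5.4,140+v/5.4,z)
P=lambda n,x:print(n,x.round(1))
def tri(us,uc):
    z=np.arange(0,300,.5);d=[np.linalg.norm(s(*us,k)[:2]-c(*uc,k)[:2]) for k in z];i=int(np.argmin(d));return (s(*us,z[i])+c(*uc,z[i]))/2,d[i]
print('well',s(492,312,70),c(282,372,70))
nl,nr=s(640,442,70),s(702,357,70);P('nl s',nl);P('nr s',nr);print('w',np.linalg.norm(nl-nr))
e=s(430,340,70);e2=s(478,255,70)
ang=lambda a,b:np.arctan2(*(b-a)[1::-1])
print('yaw left',ang(nl,e),'right',ang(nr,e2),'seam',ang(s(670,398,70),s(530,330,70)))
a,b,d=c(78,405,70),c(125,465,70),c(432,345,70);P('nl c',a);P('nr c',b);P('fr c',d);print('w',np.linalg.norm(a-b),'L',np.linalg.norm(d-b),'yaw',ang(b,d))
print('knob tri',tri((387,113),(279,62)));print('pin top tri',tri((430,95),(377,200)));print('column top',tri((162,162),(498,115)))
print('collar disc',tri((407,262),(288,228)), s(407,285,124),c(287,258,124))
for z in (0,8,12): print('foot yaw',z,ang(s(215,470,z),s(55,400,z)),ang(c(495,420,z),c(638,350,z)))
print('side fence end top corners',s(360,440,34),s(420,460,34))
```

```text
well [ 588.59522708 -266.89429875   70.        ] [ 589.86557327 -269.12517028   70.        ]
nl s [ 489.6 -214.7   70. ]
nr s [ 474.4 -274.8   70. ]
w 61.9286610122858
yaw left -0.19390176445293494 right -0.19465920339817824 seam -0.20891340522400548
nl c [ 486.2 -226.3   70. ]
nr c [ 481.8 -284.2   70. ]
fr c [ 669.9 -299.6   70. ]
w 58.07362140655534 L 188.70184736983742 yaw -0.08164278248363509
knob tri (array([ 620.73541209, -233.66433979,  239.5       ]), np.float64(1.65060772938443))
pin top tri (array([ 632.73411466, -302.49577196,  185.        ]), np.float64(2.2251241391118817))
column top (array([ 759.04789471, -239.69658813,  156.        ]), np.float64(5.225076674728403))
collar disc (array([ 619.47763087, -234.99976866,  135.        ]), np.float64(1.187628124605012)) [ 617.46132408 -229.32616724  124.        ] [ 612.07119027 -245.31332403  124.        ]
foot yaw 0 -0.10278810493549957 -0.002742429739573096
foot yaw 8 -0.10278810493549997 -0.0027424297395730437
foot yaw 12 -0.1027881049354999 -0.0027424297395740745
side fence end top corners [ 635.18394019 -191.80004895   34.        ] [ 600.59689319 -190.83520872   34.        ]
```

```bash
A='' 
python3 -m inch '[[-0.0284,-0.0349,-0.003,0,0,0,-1],[-0.0284,-0.0349,-0.003,0,0,0,-1],[-0.0284,-0.0349,-0.003,0,0,0,-1],[-0.0284,-0.0349,-0.003,0,0,0,-1],[-0.0284,-0.0349,-0.003,0,0,0,-1],[-0.0284,-0.0349,-0.003,0,0,0,-1],[-0.0284,-0.0349,-0.003,0,0,0,-1],[-0.0284,-0.0349,-0.003,0,0,0,-1]]' 40
python3 -m inch '[[-0.0284,-0.0349,-0.003,0,0,0,-1],[-0.0284,-0.0349,-0.003,0,0,0,-1],[-0.0284,-0.0349,-0.003,0,0,0,-1],[-0.0284,-0.0349,-0.003,0,0,0,-1],[-0.0284,-0.0349,-0.003,0,0,0,-1],[-0.0284,-0.0349,-0.003,0,0,0,-1],[-0.0284,-0.0349,-0.003,0,0,0,-1],[-0.0284,-0.0349,-0.003,0,0,0,-1]]'
python3 -m inch '[[-0.0284,-0.0349,-0.003,0,0,0,-1],[-0.0284,-0.0349,-0.003,0,0,0,-1],[-0.0284,-0.0349,-0.003,0,0,0,-1],[-0.0284,-0.0349,-0.003,0,0,0,-1],[0,0,0,0,0,0,-1],[0,0,0,0,0,0,-1]]'
python3 - <<'E'
from h import *
import pickle
f=cam('wrist'); pickle.dump(f,open('w1.pkl','wb')); cv2.imwrite('pics/w1.png',f['img'])
print(f['R'].round(2), f['hand_eye'])
E
```

```text
clock: 0.95
eef_pos: [320.9, 259.6, 272.4]
tcp_rot: [3.141, 0.0, 2.836]
contact_force: [1.1, 0.8, 0.2]
opening: 1.0
grasp_force: 0.0
clock: 1.75
eef_pos: [453.6, -75.3, 296.4]
tcp_rot: [3.141, 0.0, 2.835]
contact_force: [0.7, -0.3, -0.2]
opening: 0.998
grasp_force: 0.0
clock: 2.35
eef_pos: [519.4, -241.2, 307.6]
tcp_rot: [3.141, -0.001, 2.834]
contact_force: [-1.0, 1.4, 0.3]
opening: 1.001
grasp_force: 0.0
[[ 0.3   0.95  0.  ]
 [ 0.92 -0.29  0.27]
 [ 0.25 -0.08 -0.96]] [[-7.76077913e-04 -9.63657804e-01 -2.67138607e-01  6.70940445e+01]
 [ 9.99999659e-01 -8.22930795e-04  6.34353620e-05  1.29607365e-01]
 [-2.80966568e-04 -2.67138467e-01  9.63658114e-01 -1.26880433e+02]
 [ 0.00000000e+00  0.00000000e+00  0.00000000e+00  1.00000000e+00]]
```

View pics/w1.png

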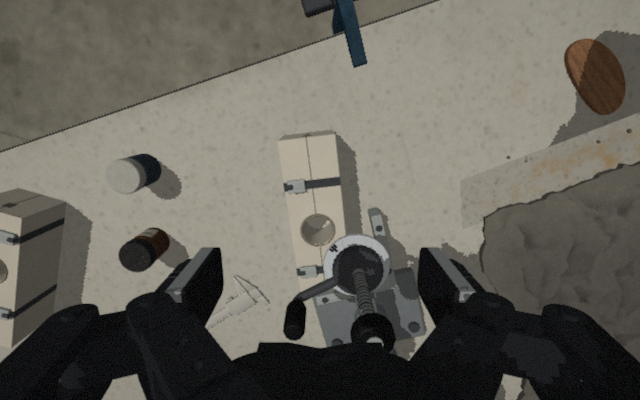

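The wrist view shows mould A with the well at (318,230), its near end at y≈137, the index plate at (358,258), the knob at (373,332), the pin at (295,320) and the side fence at (376,222). I'll enlarge that area.

Run:
```python
from h import *
import pickle
f=pickle.load(open('w1.pkl','rb'))
cv2.imwrite('pics/w1c.png',cv2.resize(f['img'][120:350,260:440],None,fx=2.6,fy=2.6,interpolation=cv2.INTER_CUBIC))
```

```text
(no output)
```

View pics/w1c.png

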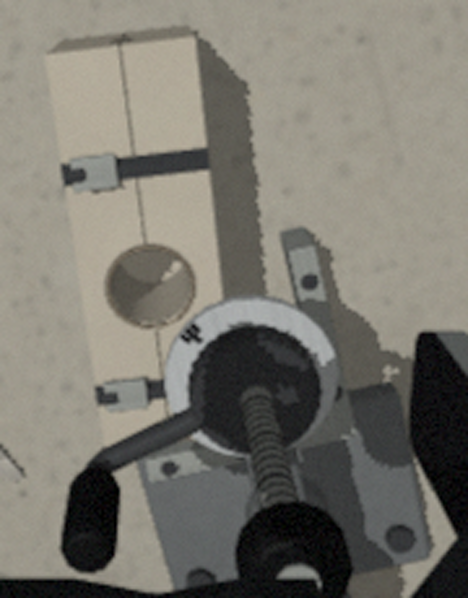

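Run:
```python
from h import *
import pickle
f=pickle.load(open('w1.pkl','rb'))
w=lambda u,v,z:onz(f,260+u/2.6,120+v/2.6,z)
ang=lambda a,b:np.arctan2(*(b-a)[1::-1])
W=w(151,286,70);print('well',W)
a,b=w(195,38,70),w(47,53,70);print('near corners',a,b,np.linalg.norm(a-b),'yaw of end',ang(b,a)-np.pi/2)
print('yaw L,R,seam',ang(a,w(222,290,70)),ang(b,w(105,440,70)),ang(w(122,42,70),w(160,370,70)))
for z in(120,124,128): print('plate',w(251,375,z),'rad',np.linalg.norm(w(339,375,z)-w(163,375,z))/2)
print('fence yaw',ang(w(286,250,34),w(298,300,34)),ang(w(316,245,34),w(326,300,34)),'near end L,R',w(284,250,34),w(316,243,34))
for z in (0,10):print('foot yaw',ang(w(405,380,z),w(430,550,z)),ang(w(150,480,z),w(180,590,z)))
print('back fence',ang(w(205,452,34),w(150,461,34))+np.pi/2,w(150,461,34),w(205,452,34))
print('pin top',w(88,550,187),'pin bottom',w(95,475,150))
print('knob',w(293,560,240))
```

```text
well [ 590.61476752 -265.91107952   70.        ]
near corners [ 489.77815901 -214.12031064   70.        ] [ 476.72536413 -275.76048452   70.        ] 63.00703524000224 yaw of end -0.20867526565381422
yaw L,R,seam -0.18806991597592682 -0.19160353369386182 -0.20199176448954095
plate [ 621.23685185 -232.78618053  120.        ] rad 35.773897097616825
plate [ 619.13084121 -232.6347873   124.        ] rad 35.31899730127874
plate [ 617.02483057 -232.48339407  128.        ] rad 34.86409750494069
fence yaw -0.04640833774232042 -0.08930934662853258 near end L,R [ 605.82658783 -201.64852115   34.        ] [ 607.11065807 -185.57863118   34.        ]
foot yaw -0.10020162150758484 -0.07559000702397187
foot yaw -0.10020162150758452 -0.07559000702397105
back fence -0.12538709077795707 [ 698.69474948 -301.25360187   34.        ] [ 702.41491997 -271.73976657   34.        ]
pin top [ 632.14122829 -301.13793754  187.        ] pin bottom [ 627.69323582 -299.77339844  150.        ]
knob [ 614.05695157 -232.54116849  240.        ]
```

```bash
python3 -m inch '[[0,0,0,0,0,-6.6,-1],[0.0203,-0.0111,0,0,0,0,-1],[0,0,0.04,0,0,0,-1],[0,0,0.045,0,0,0,-1],[0,0,0.045,0,0,0,-1],[0,0,0.045,0,0,0,-1],[0,0,0.02,0,0,0,-1],[0,0,0,0,0,0,-1]]'
python3 - <<'E'
from h import *
import pickle
f=cam('wrist'); pickle.dump(f,open('w2.pkl','wb')); cv2.imwrite('pics/w2.png',f['img'])
E
```

```text
clock: 3.2
eef_pos: [495.2, -245.2, 110.5]
tcp_rot: [3.14, -0.006, 2.952]
contact_force: [0.5, 1.0, 0.3]
opening: 0.996
grasp_force: 0.0
```

View pics/w2.png

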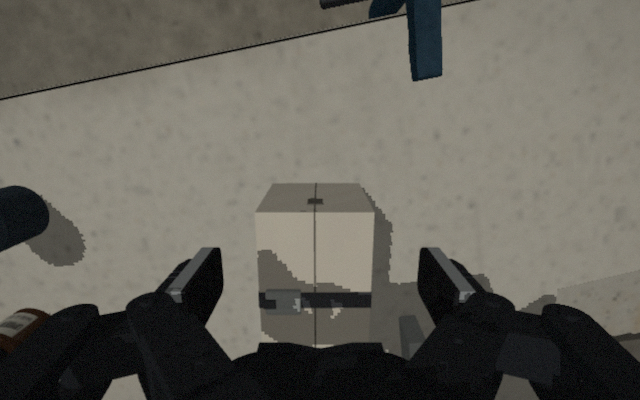

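The mould is centred: its seam at x≈316 runs straight, midway between the pads (220 and 420). I'll go down and close.

```bash
python3 -m inch '[[0,-0.002,0.02,0,0,0,-1],[0,0,0.03,0,0,0,-1],[0,0,0.015,0,0,0,-1],[0,0,0,0,0,0,-1],[0,0,0,0,0,0,0],[0,0,0,0,0,0,0.5],[0,0,0,0,0,0,0.5],[0,0,0,0,0,0,0.5]]' 40
python3 -m inch '[[0,0,0,0,0,0,1],[0,0,0,0,0,0,1],[0,0,0,0,0,0,1],[0,0,0,0,0,0,1]]' 40
```

```text
clock: 4.05
eef_pos: [498.2, -249.9, 50.0]
tcp_rot: [-3.141, 0.002, 2.951]
contact_force: [-0.5, 2.7, 7.2]
opening: 0.741
grasp_force: 44.9
clock: 4.45
eef_pos: [498.2, -249.9, 50.0]
tcp_rot: [-3.141, 0.002, 2.951]
contact_force: [-0.5, 3.0, 7.9]
opening: 0.741
grasp_force: 44.9
```

```bash
python3 -m inch '[[0,0,-0.004,0,0,0,1],[0,0,0,0,0,-3,1],[0,0,0,0,0,-3,1],[-0.005,0.007,0,0,0,0,1],[-0.005,0.007,0,0,0,0,1],[-0.005,0.007,0,0,0,0,1],[0,0,0,0,0,0,1],[0,0,0,0,0,0,1]]' 40
python3 - <<'E'
from h import *
import pickle
f=cam('side');pickle.dump(f,open('side1.pkl','wb'))
cv2.imwrite('pics/side1.png',cv2.resize(f['img'][190:320,190:370],None,fx=4.4,fy=4.4,interpolation=cv2.INTER_CUBIC))
E
```

```text
clock: 5.25
eef_pos: [514.5, -229.5, 52.3]
tcp_rot: [3.142, 0.0, 3.057]
contact_force: [0.6, 0.7, -4.0]
opening: 0.745
grasp_force: 46.0
```

View pics/side1.png

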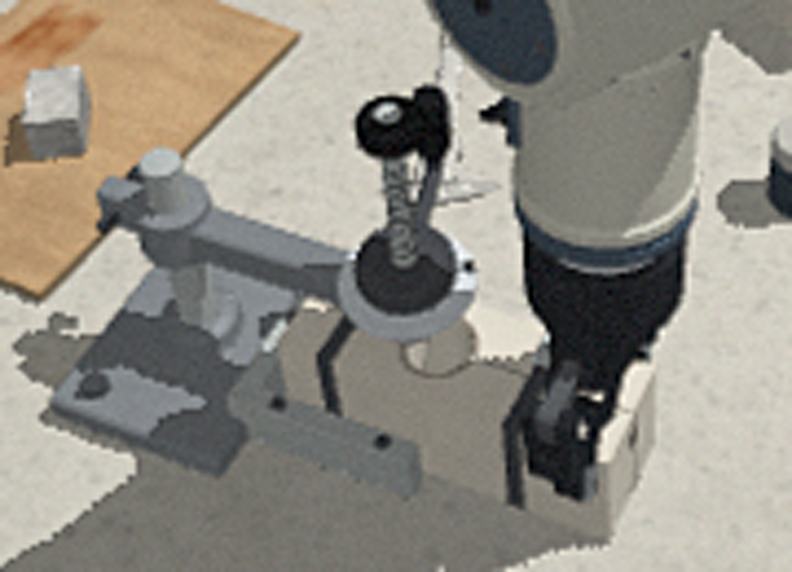

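The mould is aligned beside the fence, with its far end short of the back fence and its side a few mm off. I'll approach gently and watch the force.

```bash
python3 -m inch '[[0,0.002,0,0,0,0,1],[0,0.002,0,0,0,0,1],[0,0,0,0,0,0,1]]' | grep -E 'pos|rot|force'
python3 -m inch '[[0,0.002,0,0,0,0,1],[0,0,0,0,0,0,1]]'| grep -E 'pos|rot|force'
python3 -m inch '[[-0.003,0,0,0,0,0,1],[-0.003,0,0,0,0,0,1],[0,0,0,0,0,0,1]]'| grep -E 'pos|rot|force'
```

```text
eef_pos: [514.3, -226.0, 52.3]
tcp_rot: [-3.142, 0.0, 3.055]
contact_force: [1.1, -0.7, -4.2]
grasp_force: 45.9
eef_pos: [514.4, -224.8, 52.4]
tcp_rot: [-3.14, 0.0, 3.055]
contact_force: [-0.7, -6.1, -4.8]
grasp_force: 46.2
eef_pos: [519.1, -225.2, 52.2]
tcp_rot: [-3.141, -0.002, 3.055]
contact_force: [-6.5, -7.8, -1.2]
grasp_force: 46.7
```

```bash
python3 -m inch '[[-0.002,0,0,0,0,0,1],[0,0,0,0,0,0,1]]' | grep -E 'pos|rot|force'
python3 -m inch '[[-0.002,0,0,0,0,0,1],[0,0,0,0,0,0,1]]'| grep -E 'pos|rot|force'
python3 -m inch '[[-0.002,0,0,0,0,0,1],[0,0,0,0,0,0,1]]'| grep -E 'pos|rot|force'
```

```text
eef_pos: [520.8, -225.4, 52.2]
tcp_rot: [-3.141, -0.003, 3.055]
contact_force: [-7.2, -7.8, -0.2]
grasp_force: 46.7
eef_pos: [522.8, -225.6, 52.2]
tcp_rot: [-3.141, -0.003, 3.055]
contact_force: [-7.0, -8.2, -0.7]
grasp_force: 46.7
eef_pos: [524.8, -225.7, 52.2]
tcp_rot: [-3.141, -0.003, 3.055]
contact_force: [-7.8, -7.1, 0.0]
grasp_force: 46.7
```

```bash
for i in 1 ; do python3 -m inch '[[-0.002,0,0,0,0,0,1],[0,0,0,0,0,0,1]]' | grep -E 'pos|rot|t_force'; done
python3 -m inch '[[-0.0015,0,0,0,0,0,1],[0,0,0,0,0,0,1]]'| grep -E 'pos|rot|t_force'
python3 -m inch '[[-0.0015,0,0,0,0,0,1],[0,0,0,0,0,0,1]]'| grep -E 'pos|rot|t_force'
```

```text
eef_pos: [526.6, -225.9, 52.1]
tcp_rot: [-3.141, -0.003, 3.055]
contact_force: [-8.9, -7.4, -0.1]
eef_pos: [526.7, -225.9, 52.0]
tcp_rot: [-3.141, -0.006, 3.056]
contact_force: [-14.5, -8.2, 3.0]
eef_pos: [526.7, -225.8, 51.7]
tcp_rot: [-3.142, -0.009, 3.057]
contact_force: [-18.3, -8.4, 6.3]
```

```bash
python3 -m inch '[[0.0028,-0.001,-0.001,0,0,0,1],[0,0,0,0,0,0,1]]'| grep -E 'pos|rot|t_force'
python3 -m inch '[[0,0,0,0,0,0,0],[0,0,0,0,0,0,-1],[0,0,0,0,0,0,-1],[0,0,-0.02,0,0,0,-1],[0,0,-0.05,0,0,0,-1],[0.02,0,-0.05,0,0,0,-1],[0.03,0,-0.05,0,0,0,-1],[0,0,-0.05,0,0,0,-1]]'
python3 -m inch '[[0,0,-0.05,0,0,0,-1],[0,0,0,0,0,0,-1],[0,0,0,0,0,0,-1]]'
python3 - <<'E'
from h import *
import pickle
f=cam('wrist'); pickle.dump(f,open('w3.pkl','wb')); cv2.imwrite('pics/w3.png',f['img'][150:400,180:460].repeat(2,0).repeat(2,1))
E
```

```text
eef_pos: [526.8, -225.9, 52.8]
tcp_rot: [3.141, -0.003, 3.055]
contact_force: [-5.0, -3.3, -6.0]
clock: 8.3
eef_pos: [482.0, -221.6, 264.0]
tcp_rot: [3.141, -0.001, 3.056]
contact_force: [1.4, -0.2, -1.1]
opening: 1.001
grasp_force: 0.0
clock: 8.6
eef_pos: [485.6, -222.6, 314.5]
tcp_rot: [-3.14, 0.005, 3.056]
contact_force: [-0.1, 0.4, -0.4]
opening: 1.001
grasp_force: 0.0
```

View pics/w3.png

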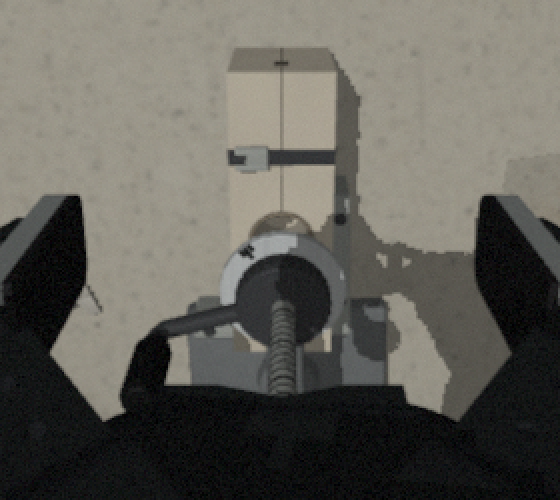

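Mould home against the side fence, near corners at crop (227,71) and (336,71), plate centre at about (283,295). Now to check the numbers.

Run:
```python
from h import *
import pickle
f=pickle.load(open('w3.pkl','rb'))
w=lambda u,v,z:onz(f,180+u/2,150+v/2,z)
a,b=w(336,71,70),w(227,71,70);m=(a+b)/2;th=np.arctan2(*(w(282,210,70)-w(282,71,70))[1::-1]);print(a,b,m,th,np.linalg.norm(a-b))
d=np.array([np.cos(th),np.sin(th)]);print('well',m[:2]+110*d)
print('plate',w(283,296,124))
```

```text
[ 512.49952708 -192.34621579   70.        ] [ 507.02775072 -255.68077791   70.        ] [ 509.7636389  -224.01349685   70.        ] -0.0855185674333152 63.57048917892505
well [ 619.36164559 -233.40907718]
plate [ 623.75887279 -233.05824151  124.        ]
```

```bash
python3 -m inch '[[0,0,0,0,0,0,1],[-0.045,0,0,0,0,0,1],[-0.045,0,0,0,0,0,1],[-0.0448,0.0006,0,0,0,0,1],[0,0,0,0,0,0,1],[0,0,0.02,0,0,0,1],[0,0,0.015,0,0,0,1],[0,0,0,0,0,0,1]]' 40
```

```text
clock: 9.45
eef_pos: [616.8, -232.7, 273.6]
tcp_rot: [3.14, -0.006, 3.056]
contact_force: [-0.9, 0.5, 0.3]
opening: 0.0
grasp_force: 0.0
```

```bash
python3 -m inch '[[-0.002,0,0.006,0,0,0,1],[0,0,0.006,0,0,0,1],[0,0,0.003,0,0,0,1],[0,0,0.003,0,0,0,1],[0,0,0.003,0,0,0,1],[0,0,0,0,0,0,1]]'| grep -E 'pos|rot|t_force'
python3 -m inch '[[0,0,0.003,0,0,0,1],[0,0,0.003,0,0,0,1],[0,0,0,0,0,0,1]]'| grep -E 'pos|t_force'
python3 -m inch '[[0,0,0.003,0,0,0,1],[0,0,0.003,0,0,0,1],[0,0,0,0,0,0,1]]'| grep -E 'pos|t_force'
```

```text
eef_pos: [620.8, -233.6, 256.5]
tcp_rot: [-3.142, 0.0, 3.056]
contact_force: [-0.7, 1.0, -0.0]
eef_pos: [620.8, -233.6, 250.3]
contact_force: [0.1, 1.5, -0.3]
eef_pos: [620.7, -233.5, 244.0]
contact_force: [0.6, 0.6, 0.4]
```

```bash
python3 -m inch '[[0,0,0.003,0,0,0,1],[0,0,0.003,0,0,0,1],[0,0,0,0,0,0,1]]'| grep -E 'pos|t_force'
python3 - <<'E'
from h import *
f=cam('side');g=cam('scene')
a=cv2.resize(f['img'][190:300,220:330],(396,396));b=cv2.resize(g['img'][110:220,230:340],(396,396))
cv2.imwrite('pics/press.png',np.hstack([a,b]))
E
```

```text
eef_pos: [620.7, -233.5, 238.0]
contact_force: [-0.2, 0.7, -0.2]
```

View pics/press.png

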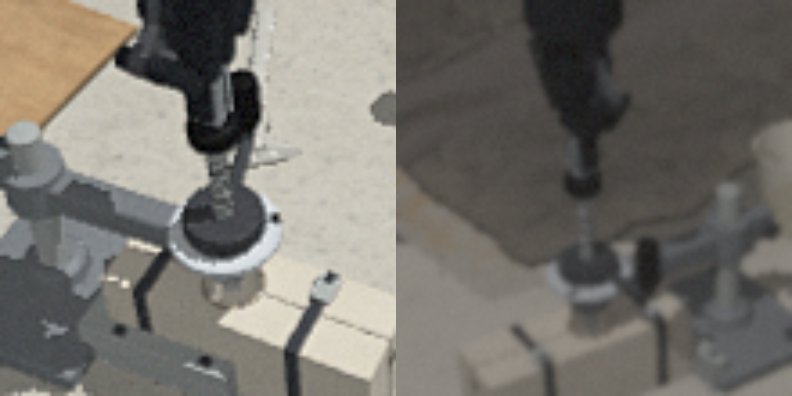

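The fingertips sit on the knob and the rod tip is above the well. I continue down with force checks.

```bash
python3 -m inch '[[0,0,0.003,0,0,0,1],[0,0,0.003,0,0,0,1],[0,0,0.003,0,0,0,1]]'| grep -E 'pos|t_force'
python3 -m inch '[[0,0,0.003,0,0,0,1],[0,0,0.003,0,0,0,1],[0,0,0.003,0,0,0,1]]'| grep -E 'pos|t_force'
python3 -m inch '[[0,0,0.002,0,0,0,1],[0,0,0,0,0,0,1]]'| grep -E 'pos|t_force'
python3 -m inch '[[0,0,0.002,0,0,0,1],[0,0,0,0,0,0,1]]'| grep -E 'pos|t_force'
```

```text
eef_pos: [620.8, -233.5, 229.5]
contact_force: [-1.2, 0.4, 3.4]
eef_pos: [620.8, -233.5, 220.3]
contact_force: [-0.9, 0.4, 3.2]
eef_pos: [620.7, -233.5, 218.1]
contact_force: [-0.0, -0.6, -0.1]
eef_pos: [620.8, -233.5, 216.3]
contact_force: [-0.0, 0.6, 0.2]
```

```bash
cat > ok.sh <<'E'
awk -F'[][,]' '/eef_pos/{z=$4}/contact_force/{f=$4;print z,f}END{exit !(f<5)}'
E
chmod +x ok.sh
python3 -m inch '[[0,0,0.002,0,0,0,1],[0,0,0,0,0,0,1]]'| ./ok.sh && python3 -m inch '[[0,0,0.002,0,0,0,1],[0,0,0,0,0,0,1]]'| ./ok.sh && python3 -m inch '[[0,0,0.002,0,0,0,1],[0,0,0,0,0,0,1]]'| ./ok.sh && python3 -m inch '[[0,0,0.002,0,0,0,1],[0,0,0,0,0,0,1]]'| ./ok.sh && python3 -m inch '[[0,0,0.002,0,0,0,1],[0,0,0,0,0,0,1]]'| ./ok.sh && python3 -m inch '[[0,0,0.002,0,0,0,1],[0,0,0,0,0,0,1]]'| ./ok.sh && python3 -m inch '[[0,0,0.002,0,0,0,1],[0,0,0,0,0,0,1]]'| ./ok.sh && python3 -m inch '[[0,0,0.002,0,0,0,1],[0,0,0,0,0,0,1]]'| ./ok.sh
```

```text
214.4  -0.2
 212.3  0.6
 210.3  0.1
 208.3  1.0
 206.3  0.5
 204.3  0.1
 202.3  0.8
 200.3  -0.3
```

```bash
python3 -m inch '[[0,0,0.002,0,0,0,1],[0,0,0,0,0,0,1]]'| ./ok.sh && python3 -m inch '[[0,0,0.002,0,0,0,1],[0,0,0,0,0,0,1]]'| ./ok.sh && python3 -m inch '[[0,0,0.002,0,0,0,1],[0,0,0,0,0,0,1]]'| ./ok.sh && python3 -m inch '[[0,0,0.002,0,0,0,1],[0,0,0,0,0,0,1]]'| ./ok.sh && python3 -m inch '[[0,0,0.002,0,0,0,1],[0,0,0,0,0,0,1]]'| ./ok.sh && python3 -m inch '[[0,0,0.002,0,0,0,1],[0,0,0,0,0,0,1]]'| ./ok.sh && python3 -m inch '[[0,0,0.002,0,0,0,1],[0,0,0,0,0,0,1]]'| ./ok.sh && python3 -m inch '[[0,0,0.002,0,0,0,1],[0,0,0,0,0,0,1]]'| ./ok.sh
```

```text
198.3  -0.2
 196.3  -0.3
 194.3  -0.1
 192.3  -0.1
 190.3  -0.4
 188.6  4.1
 188.1  14.2
```

```bash
python3 -m inch '[[0,0,0,0,0,0,1],[0,0,0,0,0,0,1],[0,0,0,0,0,0,1],[0,0,-0.002,0,0,0,1],[0,0,-0.003,0,0,0,1],[0,0,-0.005,0,0,0,1],[0,0,-0.03,0,0,0,1],[0,0,-0.03,0,0,0,1]]'
python3 -m inch '[[0,0,0,0,0,8.34,1],[0,0,0,0,0,8.33,1],[0,0,0,0,0,8.33,1],[0,0,0,0,0,8.33,1],[0,0,0,0,0,8.33,1],[0,0,0,0,0,8.33,1],[0,0,0,0,0,8.33,1],[0,0,0,0,0,8.33,0]]'
python3 -m inch '[[0,0,0,0,0,8.33,0],[-0.035,0,0,0,0,0,0],[-0.035,0,0,0,0,0,0],[0,0,0,0,0,0,0],[0,0,0,0,0,0,0],[0,0,0,0,0,0,0]]'
```

```text
clock: 15.85
eef_pos: [620.3, -233.4, 256.5]
tcp_rot: [3.141, -0.002, 3.056]
contact_force: [0.4, -0.8, 0.1]
opening: 0.0
grasp_force: 0.0
clock: 16.65
eef_pos: [620.8, -233.6, 256.5]
tcp_rot: [-3.141, -0.0, 1.886]
contact_force: [-0.3, -0.6, -0.9]
opening: 0.156
grasp_force: 0.0
clock: 17.25
eef_pos: [632.9, -301.8, 256.4]
tcp_rot: [-3.141, -0.001, 1.747]
contact_force: [0.0, 0.3, 0.9]
opening: 0.503
grasp_force: 0.0
```

```bash
python3 -m inch '[[0,0,0.03,0,0,0,0],[0,0,0.02,0,0,0,0],[0,0,0.005,0,0,0,0],[0,0,0.005,0,0,0,0],[0,0,0,0,0,0,0]]'| ./ok.sh && python3 -m inch '[[0,0,0.008,0,0,0,0],[0,0,0.008,0,0,0,0],[0,0,0.007,0,0,0,0],[0,0,0,0,0,0,0]]' | ./ok.sh && python3 -m inch '[[0,0,0,0,0,0,0.3],[0,0,0,0,0,0,0.6],[0,0,0,0,0,0,1],[0,0,0,0,0,0,1],[0,0,0,0,0,0,1]]' 30
```

```text
196.9  0.2
 172.1  -0.7
clock: 18.65
eef_pos: [633.1, -302.6, 173.9]
tcp_rot: [3.141, 0.0, 1.747]
contact_force: [-1.1, 0.0, 2.1]
opening: 0.223
grasp_force: 29.5
```

```bash
python3 -m inch '[[0.00027,-0.0061,0,0,0,5,1],[0.00027,-0.0061,0,0,0,5,1],[0.00027,-0.0061,0,0,0,5,1],[0.00027,-0.0061,0,0,0,5,1],[0,0,0,0,0,0,1]]'
python3 - <<'E'
from h import *
s=r.sense();p=s['eef_pos']-[620.4,-233.5,0];print(np.hypot(*p[:2]),-np.arctan2(p[1],p[0])-1.308)
E
```

```text
clock: 19.15
eef_pos: [608.3, -302.8, 173.9]
tcp_rot: [-3.142, 0.001, 1.397]
contact_force: [-2.7, -2.8, 2.5]
opening: 0.217
grasp_force: 30.0
70.38058840876428 0.4361977439666491
```

```bash
python3 -m inch '[[0.00027,-0.0061,0,0,0,5,1],[0.00027,-0.0061,0,0,0,5,1],[0.00027,-0.0061,0,0,0,5,1],[0.00027,-0.0061,0,0,0,5,1],[0.00027,-0.0061,0,0,0,5,1],[0,0,0,0,0,0,1]]'|grep -E 'pos|t_f|opening'
python3 -m inch '[[0.00027,-0.0061,0,0,0,5,1],[0.00027,-0.0061,0,0,0,5,1],[0.00027,-0.0061,0,0,0,5,1],[0.00027,-0.0061,0,0,0,5,1],[0.00027,-0.0061,0,0,0,5,1],[0,0,0,0,0,0,1]]'|grep -E 'pos|rot|t_f|opening'
python3 - <<'E'
from h import *
s=r.sense();p=s['eef_pos']-[620.4,-233.5,0];print(np.hypot(*p[:2]),-np.arctan2(p[1],p[0])-1.308)
E
```

```text
eef_pos: [580.0, -291.5, 173.9]
contact_force: [-4.6, -3.3, 3.7]
opening: 0.219
eef_pos: [559.1, -269.0, 173.8]
tcp_rot: [-3.141, 0.002, 0.526]
contact_force: [-7.8, -2.4, 4.5]
opening: 0.216
70.85010907150621 1.3092045827837369
```

```bash
python3 -m inch '[[0,-0.0015,0,0,0,1.2,1],[0,0,0,0,0,0,1],[0,0,0,0,0,0,1],[0,0,0,0,0,0,0.3],[0,0,0,0,0,0,0],[0,0,0,0,0,0,0],[0,0,-0.01,0,0,0,0],[0,0,-0.03,0,0,0,0]]'|grep -E 'pos|t_f|opening'
python3 -m inch '[[0,0,-0.05,0,0,0,0],[0,0,-0.05,0,0,0,0],[-0.05,0,0,0,0,0,0],[-0.05,0,0,0,0,0,0],[-0.05,0,0,0,0,0,0],[0,0,0,0,0,0,0],[0,0,0,0,0,0,0]]'
python3 - <<'E'
from h import *
# dark pin-top / knob check: triangulate dark blobs near expected places
G=np.array([620.4,-233.5])
for n in('side','scene'):
    f=cam(n);g=f['img'].max(2)
    m=cv2.morphologyEx((g<45).astype(np.uint8),cv2.MORPH_OPEN,np.ones((2,2)))
    k,l,st,c=cv2.connectedComponentsWithStats(m)
    pp=proj(f,[559,-270,168]);kp=proj(f,[*G,161]);print(n,'exp pin',pp,'exp knob',kp)
    for i in range(1,k):
        if st[i,4]>8 and min(np.hypot(*(c[i]-pp)),np.hypot(*(c[i]-kp)))<25: print(st[i],c[i].round(1), 'pin@168',onz(f,*c[i],168).round(1))
E
```

```text
eef_pos: [558.1, -266.4, 211.9]
contact_force: [0.9, -0.1, 0.6]
opening: 0.499
clock: 21.85
eef_pos: [427.6, -340.4, 314.6]
tcp_rot: [3.14, -0.001, 0.502]
contact_force: [0.2, -0.1, 0.1]
opening: 0.499
grasp_force: 0.0
side exp pin [313.37483342 234.58272772] exp knob [280.7504758  241.86213552]
[310 228   8  19 128] [313.6 236.7] pin@168 [ 556.6 -264.4  168. ]
[275 236  15  14 132] [281.9 243.8] pin@168 [ 612.9 -223.8  168. ]
[272 254   7   7  16] [274.8 257.2] pin@168 [ 612.2 -185.8  168. ]
scene exp pin [271.33478449 185.98756787] exp knob [282.67259221 174.65285712]
[269 174  22  22 178] [279.  183.5] pin@168 [ 582.6 -272.7  168. ]
```

```bash
python3 -c "
from rig import r
print(r.sign_off())"
```

```text
the job is handed in; nothing more can be done
None
```

I slid the mould home into the fence corner, lowered the rod until it touched the bottom of the well (about 54 mm deep), turned the collar to about 1.3 rad, let go and handed the job in at about 22 s. The hand-in returned no verdict, and I couldn't check directly that the tip still presses on the bottom.

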